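# Open the ware crate's gate and hold it wide

### The job

The plate crate has a self-closing gate kept shut by two squeeze catches. First squeeze catch A, on the fixed front panel, fully together; then squeeze catch B, on top of the gate, and swing the gate out past its detent to about a right angle. Finish while still holding the gate wide open at rest, because it springs back if let go; leave catch A withdrawn and do not disturb the jar, the cup or the brush.

Things in the scene. Friction and masses are not known exactly. Their poses are not given: they have to be found in the camera images.
- crate: Open-topped plywood crate with white plates, fixed; walls 110 mm high. Origin on the table, mid-plane of its 28 mm thick front. x to its back (-14 to 252 mm), y along the front (-185 to 170), z up. Gate at y = 139 to -50, fixed front panel at y = -52 to -185. A 12 mm thick sill juts to x = -88 (y = 0 to 170). Only the catches' steel grips rise above 126 mm: to 168 (posts) and 164 (tabs).
- gate_hinge (a point): A point on the gate's upright hinge axis, 150 mm above the table (crate frame: x 0, y 145, z 150 mm); axes as the crate's.
- gate_panel: The gate: light wooden frame 28 mm thick, top at 110 mm, catch B on its top rail. Origin on the hinge axis at table height; z up; it runs along its own -y from 7 to 195 mm off the axis. Shut, its axes are the crate's; to open, the free end swings out to the front (crate -x), clockwise seen from above.
- gate (a joint): Opening angle, rad: 0 shut, stop at 1.75. A spring pulls it shut: 0.08 Nm at 0, 0.3 Nm at 1.5 rad. A sprung ball in the sill (the detent) resists between about 0.4 and 0.7 rad, up to 0.75 Nm with the spring; let go beyond that, the gate comes to rest ajar against the ball at about 0.7 rad.
- catch_a_grip (a point): Catch A's squeeze point, 150 mm up, at crate y = -117 mm; axes as the crate's. Two upright steel plates, 10 mm thick (y), 20 mm wide (x), side by side along y. The fixed post's outer face is 17 mm from this point to -y; the sliding tab's outer face is 35 mm to +y at first, 17 mm when fully squeezed: width over both 52 to 34 mm, only the tab moves.
- catch_a (a joint): Travel of catch A's tab towards its post, m: 0 bolt out, 0.018 fully squeezed. No spring: it needs about 4 N and stays where it is put. Its bolt clears the gate from 0.013 on.
- catch_b_grip (a point): Catch B's squeeze point, 150 mm up, 86 mm from the hinge axis along the gate, moving with it; axes as gate_panel's. Plates as catch A's, side by side along the gate. The fixed post's outer face is 18 mm towards the hinge; the sliding tab's outer face is 34 mm towards the free end at first, 18 mm when fully squeezed: width over both 52 to 36 mm.
- catch_b (a joint): Travel of catch B's tab towards its post, m: 0 bolt out, 0.016 fully squeezed. Sprung: 4 N at first, 10 N fully squeezed; springs out when let go. Its bolt clears the fixed panel from 0.012 on. Squeezed, the pair serves as the gate's handle.
- jar: Bystander: white jar with a steel cap, 64 mm across, 85 mm high, beyond the hinge side of the crate. Origin at the centre of its underside.
- cup: Bystander: white cup, 72 mm across, 75 mm high, beyond the other side of the crate. Origin at the centre of its underside.
- brush: Bystander: brush lying on the table, 170 mm long along its x axis, in front of the crate's fixed panel. Origin under its middle.

How it is judged (in metres and radians):
On the way, in this order (a step that is already met when the one before it is completed fails the run):
1. catch A is squeezed while the gate is still shut (value of joint catch_a above 0.014 m and value of joint gate below 0.06 rad), for 0.2 s.
2. then catch B is squeezed, the gate still at its frame (value of joint catch_b above 0.0115 m and value of joint catch_a above 0.0125 m and value of joint gate below 0.15 rad), for 0.05 s.
3. the gate is swung past its detent (value of joint gate above 0.75 rad), for 0.1 s.
At the end, for the whole second after the job is handed in: The gate is held by the gripper's fingers (contact over 0.5 N) at more than 1.3 rad (75 degrees) and at rest (under 0.1 rad/s), catch A is still withdrawn (over 12.5 mm), and jar, cup and brush are within 20 mm of where they stood (value of joint gate above 1.3 rad and velocity of joint gate between -0.1 and 0.1 rad/s and contact force between the fingers and gate_panel above 0.5 N and value of joint catch_a above 0.0125 m and distance of each of jar, cup, brush from where it was at the start of the episode below 0.02 m); the arm keeps its last pose, push and grip.
It fails at once if the jar, the cup or the brush is knocked about (distance of any of jar, cup, brush from where it was at the start of the episode above 0.03 m or angle between any of jar, cup's own z axis and vertical above 0.4 rad).
It also fails if it takes over 42 s, if anything falls off the work surface, if the arm or the gripper's body presses on something with over 40 N, if the wrist force passes 120 N, or if a joint passes its speed limit or range.

### The arm

A 6-joint arm with a two-finger parallel gripper is mounted at the origin on the work surface. World frame = base frame: x ahead of the robot, y to its left, z up, the work surface at z = 0. Lengths are in m, angles in degrees, forces in N, time in s.
With the tool pointing down it reaches from about 0.4 to 0.825 m from the base axis. Payload 7 kg.
Tool frame: the origin (TCP) lies at the very end of the fingers, on their centre line; the grasp point (between the pads) lies hold_point_z behind it (hold_point_z is the distance from the TCP to the grasp point, in m); z points along the fingers, y is the line along which they close (so a half turn about z gives the same grasp; the last joint's range is limited). The gripper opens to 88 mm and grips with 3 to 60 N. Pads are 19 mm wide; open, the fingers measure 130 mm over their backs; the gripper's body (78 mm by 193 mm) begins 47 mm behind the grasp point.
Start: joints at [-48.81, 20.546, 0.682, 0, -70.136, -16.507], TCP at [0.282, -0.613, 0.227] pointing down, gripper open.
Joint ranges: [-176.03, 176.03], [-82.01, 121.73], [-58.28, 71.71], [-173.87, 95.51], [-174.79, -0.11], [-173.66, 173.66]. Speed limits (degrees/s): [136.94, 136.94, 172.46, 180, 180, 180].

### API

Orientations are given as [roll, pitch, yaw] about the fixed x, y, z axes, in that order (R = Rz(yaw) Ry(pitch) Rx(roll)).
In Python, from plant import get_obs, snapshot, close_job, hold_point_z gives the robot as it stands.
- The arm moves only by the tool play_rows, never from a script. Its argument "commands" is a list that holds one entry, the list of rows, each a list of 7 numbers: the shift along the tool's x, y, z in cm, then the turn, a rotation vector about the tool's x, y, z in degrees, then the opening, from 0 (shut) to 1 (fully open). In form: [[[x, y, z, ax, ay, az, fingers], ...]]. A call has 1 to 20 rows; each row is the pose to reach, as a shift and turn from the pose commanded when the call began, along the tool's axes at that moment; what a row does not reach only later rows make up. A row lasts 1/12 s, in which the tool goes at most 41.7 mm and 7.16 degrees, less where a joint would pass 70% of its speed; a pose out of reach is approached as far as the arm can. A call with a gripper value outside its range is refused whole. The fingers move at their own pace and stop on an object; the grip force is fixed at half the most. Time passes only in rows, so rows that repeat a pose let the fingers close. It gives the time, the measured TCP pose, the force, the opening and the grip force at its end, in the units of the state.
- get_obs(): the state, without advancing time (a new reading comes with each control period).
- snapshot(name): name is "scene" or "side" or "wrist"; returns a dict with "frame" (384x512x3 uint8, red, green, blue), "camera_matrix" (3x3 intrinsics, pixels), "origin" and "attitude" of the camera in the world. Camera axes: x right, y down, z forward; pixel columns grow to the right and rows downward; lengths in m; the calibration is good to about 2 mm. A picture is of the moment at which its call begins. There is no depth.
- close_job(): hands the job in; it is judged then, once.
The state is a dict: "clock": time; "joint_pos": joint angles; "qvel": joint speeds; "tau": joint torques, N m; "tool_pos": TCP position; "orientation": TCP orientation; "force": force on the tool from outside, world axes, zero at the start; "moment": the same for the moment, N m; "opening": finger opening in m; "gripper_force": force on a finger pad.
Only numpy, scipy, OpenCV 4.12 (cv2) and the standard library are available. Lean on these libraries where they do the work, as an engineer would, in place of code of your own. Each camera call takes 0.05 s, during which the arm holds its last target. There are 200 camera calls.

## Working session

There is one attempt and no reset: what is moved stays moved. The work goes in short steps, Python scripts to look and compute and a tool call to move; the robot and the scene stay as the last step left them, time stands still between calls to the robot, and variables do not carry over. Pictures are saved under pics/ and viewed, at most 10 in all, crops included, and the job is handed in when it is done.

Besides the shell and the picture viewer there is one more tool, called after "Emit:" as name([rows], argument=value, ...), one row to a line, values as JSON. play_rows: Moves the arm, as the interface text tells. Its arguments: {"type":"object","properties":{"commands":{"type":"array","items":{"type":"array","items":{"type":"array","items":{"type":"number"}}}}},"required":["commands"]}

```bash
mkdir -p pics; ls; python3 - <<'E'
from plant import *
import cv2,numpy as np
print(get_obs(),hold_point_z)
for n in ("scene","side"):
    s=snapshot(n); cv2.imwrite(f"pics/{n}0.png",s["frame"][:,:,::-1]); np.savez(f"pics/{n}0.npz",**s)
    print(n,s["camera_matrix"],s["origin"],s["attitude"])
E
```

```text
pics
{'clock': 0.0, 'joint_pos': array([-4.88105635e+01,  2.05926621e+01,  6.32125393e-01, -2.04567471e-02,
       -7.01359002e+01, -1.65050718e+01]), 'qvel': array([-0.02443499, -0.03333241,  0.09421626,  0.06507284,  0.13997318,
       -0.02878298]), 'tau': array([ 1.63132168e-03, -5.82705295e+01,  2.93052936e+01,  6.99711442e+00,
        6.68093868e-03, -1.82067188e-04]), 'tool_pos': array([ 0.2816351 , -0.6128817 ,  0.22559526]), 'orientation': array([ 1.79902073e+02, -8.96249955e-03, -1.55322595e+02]), 'force': array([-0.4513382 , -0.2123776 ,  0.21929882]), 'moment': array([ 0.03084746, -0.04335962, -0.00735117]), 'gripper_force': 0.0, 'opening': 0.08795962957939558} 0.0188
scene [[426.70389071   0.         262.40817154]
 [  0.         426.70389071 184.99286111]
 [  0.           0.           1.        ]] [ 1.3436281  -0.05713122  0.66751972] [-125.20165496    1.30801615   83.23125123]
side [[364.30198286   0.         251.58250841]
 [  0.         364.30198286 187.87557179]
 [  0.           0.           1.        ]] [0.31344303 0.80751186 0.62998941] [-122.31491531   -0.65340227 -165.3827747 ]
```

View pics/scene0.png

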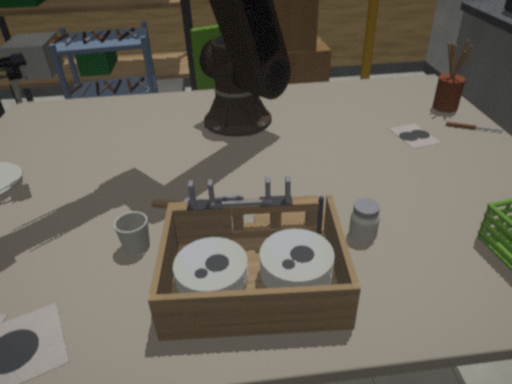

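View pics/side0.png

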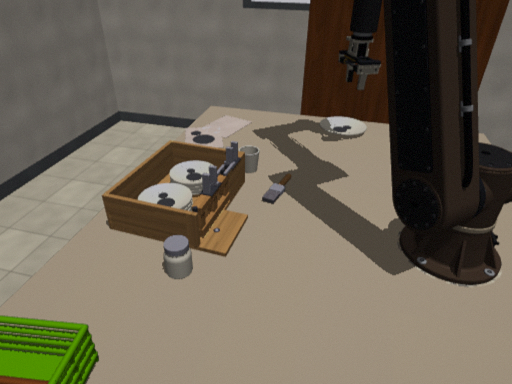

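The scene view shows the crate: back rim about (157,302)–(350,292), front catches at (190–212,195) = A and (268–290,190) = B, jar (364,220), cup (133,233), and the brush in front. I'll zoom in for exact corners.

```bash
python3 - <<'E'
import cv2
a=cv2.imread("pics/scene0.png")[160:340,140:380]; b=cv2.imread("pics/side0.png")[130:280,100:300]
cv2.imwrite("pics/a.png",cv2.resize(a,None,fx=3.3,fy=3.3,interpolation=cv2.INTER_CUBIC))
cv2.imwrite("pics/b.png",cv2.resize(b,None,fx=4,fy=4,interpolation=cv2.INTER_CUBIC))
E
```

```text
(no output)
```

View pics/a.png

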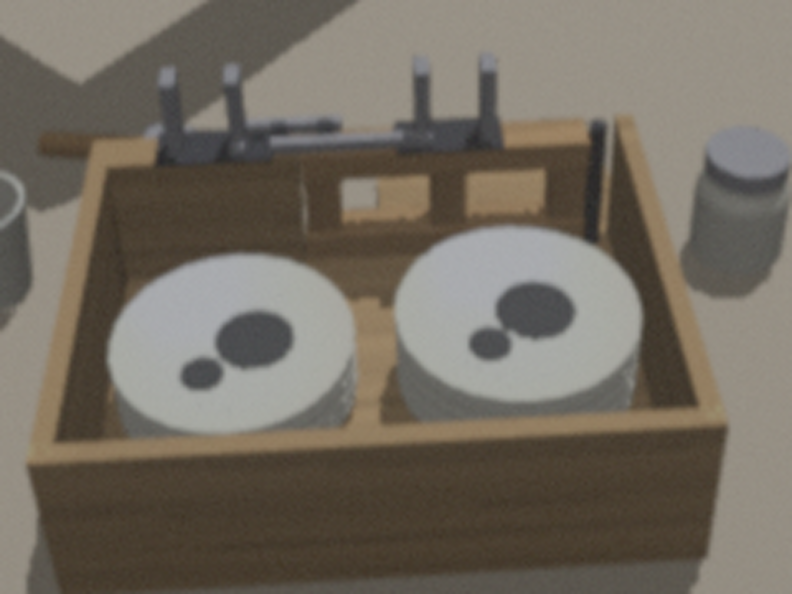

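View pics/b.png

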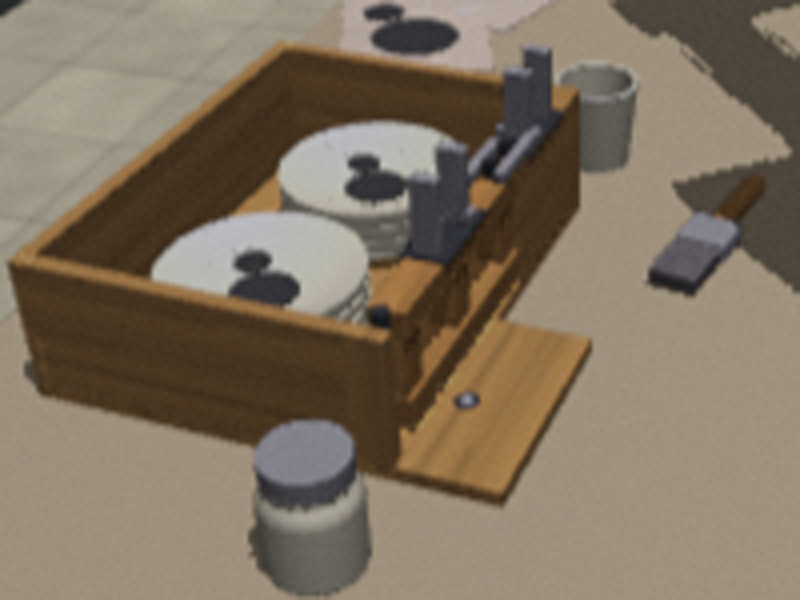

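Enlarged scene shows rim corners at about (33,464), (725,425), (632,117), (95,142) in the crop; the side crop shows corners (285,43), (12,262), (390,343), (580,92) and sill corners (503,497), (592,343). Next I fit the crate pose.

```bash
cat > h.py <<'E'
import numpy as np
from scipy.spatial.transform import Rotation as R
def proj(P,s):
    c=R.from_euler('xyz',s["attitude"],degrees=True).inv().apply(np.atleast_2d(P)-s["origin"])
    u=c@s["camera_matrix"].T; return u[:,:2]/u[:,2:]
def toworld(p,C): # p=(x,y,yawdeg), C crate mm
    return R.from_euler('z',p[2],degrees=True).apply(np.array(C,float)/1000)+[p[0],p[1],0]
E
python3 - <<'E'
from h import *
from scipy.optimize import least_squares
S={n:dict(np.load(f"pics/{n}0.npz")) for n in("scene","side")}
D={"scene":([[252,-185,110],[252,170,110],[-14,170,110],[-14,-185,110],[252,170,0]],np.array([[33,464],[725,425],[632,117],[95,142],[706,557]])/3.3+[140,160]),
"side":([[252,-185,110],[252,170,110],[-14,170,110],[-14,-185,110],[-88,170,12],[-88,0,12],[252,170,0]],np.array([[285,43],[12,262],[390,343],[580,92],[503,495],[592,343],[40,392]])/4+[100,130])}
def f(p,sel=D): return np.concatenate([(proj(toworld(p,D[n][0]),S[n])-D[n][1]).ravel() for n in sel])
r=least_squares(f,[0.6,0,0],loss='soft_l1');print(r.x,f(r.x).reshape(-1,2).round(1))
for n in D: print(n,least_squares(f,[0.6,0,0],kwargs={'sel':[n]}).x)
p=r.x
for nm,C in dict(A=[0,-117,150],Apost=[0,-129,168],Atab=[0,-87,168],Bpost=[0,72,168],Btab=[0,88,164],H=[0,145,150],B=[0,59,150]).items(): 
    w=toworld(p,C); print(nm,w.round(4),[((proj(w,S[n])-o)*k).round(0) for n,o,k in(("scene",[140,160],3.3),("side",[100,130],4))])
def back(n,q,z):
    s=S[n];d=R.from_euler('xyz',s["attitude"],degrees=True).apply(np.linalg.inv(s["camera_matrix"])@[*q,1]);o=s["origin"];return o+d*(z-o[2])/d[2]
k=np.array([100,130])
print('jar top',back("side",np.array([303,455])/4+k,.085),'cup',back("side",np.array([598,80])/4+k,.075),'brush',back("side",np.array([670,280])/4+k,.02),back("side",np.array([755,182])/4+k,.01))
E
```

```text
[ 6.15261389e-01 -2.39314446e-03 -3.79594030e+00] [[-2.5 -1.4]
 [ 0.3 -1.5]
 [-0.5 -1.8]
 [-0.7 -1.3]
 [-0.5 -0.7]
 [-1.6 -0.5]
 [-2.2  0.1]
 [-2.4  0.4]
 [-0.4 -0.6]
 [-0.5  0.4]
 [-0.4 -0.6]
 [-0.8  1.3]]
scene [ 6.17910960e-01 -1.40252116e-03 -3.74309275e+00]
side [ 0.6123876  -0.00411747 -3.98002969]
A [ 0.6075 -0.1191  0.15  ] [array([[188.,  96.]]), array([[530.,  77.]])]
Apost [ 0.6067 -0.1311  0.168 ] [array([[166.,  73.]]), array([[536.,  49.]])]
Atab [ 0.6095 -0.0892  0.168 ] [array([[233.,  70.]]), array([[515.,  72.]])]
Bpost [0.62   0.0694 0.168 ] [array([[486.,  58.]]), array([[422., 178.]])]
Btab [0.6211 0.0854 0.164 ] [array([[511.,  62.]]), array([[412., 196.]])]
H [0.6249 0.1423 0.15  ] [array([[600.,  76.]]), array([[373., 262.]])]
B [0.6192 0.0565 0.15  ] [array([[466.,  82.]]), array([[432., 192.]])]
jar top [0.62960235 0.24511089 0.085     ] cup [ 0.59656698 -0.27501812  0.075     ] brush [ 0.48738052 -0.07486817  0.02      ] [ 0.45295405 -0.25213171  0.01      ]
```

Emit:
play_rows([
  [[-50.3,31.3,0,0,0,-151.5,1],[-50.3,31.3,0,0,0,-151.5,1],[-50.3,31.3,0,0,0,-151.5,1],[-50.3,31.3,0,0,0,-151.5,1],[-50.3,31.3,0,0,0,-151.5,1],[-50.3,31.3,0,0,0,-151.5,1],[-50.3,31.3,0,0,0,-151.5,1],[-50.3,31.3,0,0,0,-151.5,1],[-50.3,31.3,0,0,0,-151.5,1],[-50.3,31.3,0,0,0,-151.5,1],[-50.3,31.3,0,0,0,-151.5,1],[-50.3,31.3,0,0,0,-151.5,1],[-50.3,31.3,0,0,0,-151.5,1],[-50.3,31.3,0,0,0,-151.5,1],[-50.3,31.3,0,0,0,-151.5,1],[-50.3,31.3,0,0,0,-151.5,1],[-50.3,31.3,0,0,0,-151.5,1],[-50.3,31.3,0,0,0,-151.5,1],[-50.3,31.3,0,0,0,-151.5,1],[-50.3,31.3,0,0,0,-151.5,1]],
])

```text
clock: 1.77
tool_pos: [0.6079, -0.1187, 0.226]
orientation: [180.0, 0.1, -11.7]
force: [0.0, -0.7, 0.2]
opening: 0.0871
gripper_force: 0.0
```

Emit:
play_rows([
  [[0,0,0,0,0,-8,1],[0,0,0,0,0,-8,1],[0,0,0,0,0,-8,1],[0,0,0,0,0,-8,1]],
])

```text
clock: 2.1
tool_pos: [0.6081, -0.1189, 0.2263]
orientation: [180.0, 0.0, -4.3]
force: [-0.2, 0.0, 0.4]
opening: 0.0877
gripper_force: 0.0
```

```bash
python3 - <<'E'
from plant import *
from h import *
import cv2
o=get_obs();print(o["tool_pos"],o["orientation"],o["joint_pos"])
s=snapshot("wrist");cv2.imwrite("pics/w1.png",s["frame"][:,:,::-1])
p=[.61526,-.00239,-3.796]
for C in ([-10,-134,168],[10,-134,168],[-10,-82,164],[10,-82,164],[-14,-185,110],[10,77,168],[10,25,164]): print(C,proj(toworld(p,C),s).round(1))
E
```

```text
[ 0.60805235 -0.11887368  0.22634827] [ 1.79999146e+02  2.40132168e-02 -4.30600036e+00] [ 6.96926403e+00  1.53993186e+01 -6.69827820e+00 -4.16271929e-03
 -6.79261200e+01  7.87263010e+01]
[-10, -134, 168] [[275.7 218.2]]
[10, -134, 168] [[275.9 196.3]]
[-10, -82, 164] [[216.7 216.9]]
[10, -82, 164] [[215.5 195.4]]
[-14, -185, 110] [[319.  200.7]]
[10, 77, 168] [[ 28.8 198.4]]
[10, 25, 164] [[ 92.2 196.5]]
```

View pics/w1.png

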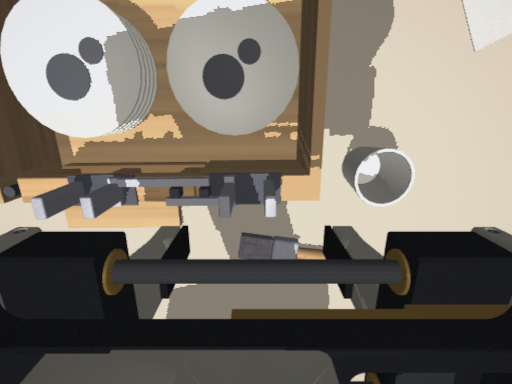

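The wrist picture agrees with the fit to 1–3 px: A's post outer edge is near (275,207), its tab near (220,207), and B's grips are near (40,207) and (92,207). Going down over A.

Emit:
play_rows([
  [[0,0,3,0,0,-0.5,1],[0,0,6,0,0,-0.5,1],[0,0,8,0,0,-0.5,1],[0,0,9.3,0,0,-0.5,1],[0,0,9.3,0,0,-0.5,1],[0,0,9.3,0,0,-0.5,1]],
])

```text
clock: 2.65
tool_pos: [0.608, -0.119, 0.1332]
orientation: [180.0, 0.1, -3.7]
force: [0.6, 1.2, 0.0]
opening: 0.0877
gripper_force: 0.0
```

Emit:
play_rows([
  [[0,0,0,0,0,0,0.7],[0,0,0,0,0,0,0.6],[0,0,0,0,0,0,0.5],[0,0,0,0,0,0,0.4],[0,0,0,0,0,0,0.3],[0,0,0,0,0,0,0.3],[0,0,0,0,0,0,0.3],[0,0,0,0,0,0,0.3],[0,0,0,0,0,0,0.3],[0,0,0,0,0,0,0.3],[0,0,0,0,0,0,0.3],[0,0,0,0,0,0,0.3]],
])

```text
clock: 3.65
tool_pos: [0.6086, -0.1197, 0.1339]
orientation: [180.0, -0.0, -3.6]
force: [2.3, -5.3, 2.6]
opening: 0.033
gripper_force: 30.0
```

Emit:
play_rows([
  [[0,0,0,0,0,0,1],[0,0,0,0,0,0,1],[0,0,0,0,0,0,1],[0,0,0,0,0,0,1],[0,0,0,0,0,0,1],[0,0,0,0,0,0,1],[0,0,-3,0,0,0,1],[0,0,-6.5,0,0,0,1],[0,0,-6.5,0,0,0,1],[0,-4,-6.5,0,0,0,1],[0,-8,-6.5,0,0,0,1],[0,-12,-6.5,0,0,0,1],[0,-15,-6.5,0,0,0,1],[0,-17.5,-6.5,0,0,0,1],[0,-17.5,-6.5,0,0,0,1],[0,-17.5,-6.5,0,0,0,1],[0,-17.5,-6.5,0,0,0,1]],
])

```text
clock: 5.07
tool_pos: [0.6189, 0.0559, 0.1984]
orientation: [180.0, 0.0, -3.5]
force: [-0.3, -0.4, 0.3]
opening: 0.0875
gripper_force: 0.0
```

```bash
python3 - <<'E'
from plant import *
from h import *
import cv2
o=get_obs();print(o["tool_pos"],o["orientation"],o["joint_pos"],o["opening"])
s=snapshot("wrist");cv2.imwrite("pics/w2.png",s["frame"][:,:,::-1])
s=snapshot("scene");cv2.imwrite("pics/s2.png",cv2.resize(s["frame"][160:340,140:380,::-1],None,fx=3.3,fy=3.3,interpolation=2))
E
```

```text
[0.6189398  0.05587499 0.19842676] [ 1.79994798e+02  1.32401351e-02 -3.54173919e+00] [ 2.31342521e+01  1.66488210e+01 -8.73117752e+00 -1.43397263e-03
 -6.46341678e+01  6.33246238e+01] 0.08752440335849204
```

View pics/w2.png

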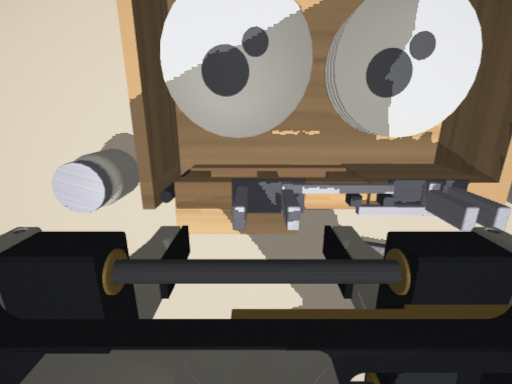

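Catch A's grips (right, ~(450,205) and (490,215)) are now close together and catch B's pair (240 and 293, 220) lies between the fingers. Next: down and squeeze B.

Emit:
play_rows([
  [[0,0,3,0,0,0,1],[0,0,5,0,0,0,1],[0,0,6.5,0,0,0,1],[0,0,6.5,0,0,0,1],[0,0,6.5,0,0,0,1],[0,0,6.5,0,0,0,0.7],[0,0,6.5,0,0,0,0.6],[0,0,6.5,0,0,0,0.5],[0,0,6.5,0,0,0,0.4],[0,0,6.5,0,0,0,0.3],[0,0,6.5,0,0,0,0.3],[0,0,6.5,0,0,0,0.3],[0,0,6.5,0,0,0,0.3],[0,0,6.5,0,0,0,0.3],[0,0,6.5,0,0,0,0.3],[0,0,6.5,0,0,0,0.3]],
])

```text
clock: 6.5
tool_pos: [0.6197, 0.0565, 0.1345]
orientation: [-180.0, -0.1, -3.5]
force: [-0.5, 2.9, 6.1]
opening: 0.0356
gripper_force: 30.0
```

```bash
python3 - <<'E'
# arc rows: tool frame x=crate x, y=-crate y; hinge at tool (0,-0.086)m from grip; gate turns cw from above = +about tool z
import numpy as np
for a in (5,10,15,20,25,30,35,40,45,50,55,60,65,70,75,80,85,88):
    t=np.radians(a); print(a, round(-8.6*np.sin(t),2), round(-8.6+8.6*np.cos(t),2))
E
```

```text
5 -0.75 -0.03
10 -1.49 -0.13
15 -2.23 -0.29
20 -2.94 -0.52
25 -3.63 -0.81
30 -4.3 -1.15
35 -4.93 -1.56
40 -5.53 -2.01
45 -6.08 -2.52
50 -6.59 -3.07
55 -7.04 -3.67
60 -7.45 -4.3
65 -7.79 -4.97
70 -8.08 -5.66
75 -8.31 -6.37
80 -8.47 -7.11
85 -8.57 -7.85
88 -8.59 -8.3
```

Emit:
play_rows([
  [[-0.38,0,0,0,0,2.5,0.3],[-0.75,-0.03,0,0,0,5,0.3],[-1.12,-0.07,0,0,0,7.5,0.3],[-1.49,-0.13,0,0,0,10,0.3],[-1.86,-0.2,0,0,0,12.5,0.3],[-2.23,-0.29,0,0,0,15,0.3],[-2.59,-0.4,0,0,0,17.5,0.3],[-2.94,-0.52,0,0,0,20,0.3],[-2.94,-0.52,0,0,0,20,0.3]],
])

```text
clock: 7.25
tool_pos: [0.5907, 0.0639, 0.1344]
orientation: [-179.9, -0.1, -23.6]
force: [2.4, 2.6, 3.6]
opening: 0.0357
gripper_force: 30.1
```

Emit:
play_rows([
  [[-0.75,-0.03,0,0,0,5,0.3],[-1.12,-0.07,0,0,0,7.5,0.3],[-1.49,-0.13,0,0,0,10,0.3],[-1.86,-0.2,0,0,0,12.5,0.3],[-2.23,-0.29,0,0,0,15,0.3],[-2.59,-0.4,0,0,0,17.5,0.3],[-2.94,-0.52,0,0,0,20,0.3],[-3.29,-0.65,0,0,0,22.5,0.3],[-3.63,-0.81,0,0,0,25,0.3],[-3.97,-0.97,0,0,0,27.5,0.3],[-4.3,-1.15,0,0,0,30,0.3],[-4.62,-1.35,0,0,0,32.5,0.3],[-4.93,-1.56,0,0,0,35,0.3],[-5.24,-1.78,0,0,0,37.5,0.3],[-5.53,-2.01,0,0,0,40,0.3],[-5.53,-2.01,0,0,0,40,0.3]],
])

```text
clock: 8.58
tool_pos: [0.549, 0.1047, 0.1344]
orientation: [-179.8, -0.0, -63.6]
force: [5.6, 1.7, 3.0]
opening: 0.0355
gripper_force: 30.1
```

Emit:
play_rows([
  [[-0.38,0,0,0,0,2.5,0.3],[-0.75,-0.03,0,0,0,5,0.3],[-1.12,-0.07,0,0,0,7.5,0.3],[-1.49,-0.13,0,0,0,10,0.3],[-1.86,-0.2,0,0,0,12.5,0.3],[-2.23,-0.29,0,0,0,15,0.3],[-2.59,-0.4,0,0,0,17.5,0.3],[-2.94,-0.52,0,0,0,20,0.3],[-3.29,-0.65,0,0,0,22.5,0.3],[-3.63,-0.81,0,0,0,25,0.3],[-3.9,-0.94,0,0,0,27,0.3],[-3.9,-0.94,0,0,0,27,0.3],[-3.9,-0.94,0,0,0,27,0.3],[-3.9,-0.94,0,0,0,27,0.3],[-3.9,-0.94,0,0,0,27,0.3],[-3.9,-0.94,0,0,0,27,0.3]],
])

```text
clock: 9.92
tool_pos: [0.5404, 0.1433, 0.1344]
orientation: [-179.8, 0.1, -90.4]
force: [5.8, 2.1, 2.1]
opening: 0.0357
gripper_force: 30.1
```

```bash
python3 - <<'E'
from plant import *
import cv2,numpy as np
o=get_obs();print(o["tool_pos"],o["orientation"],o["force"],o["opening"],o["gripper_force"],abs(o["qvel"]).max())
a=snapshot("scene")["frame"][100:340,100:420];b=snapshot("side")["frame"][60:300,80:400]
cv2.imwrite("pics/f.png",cv2.resize(np.hstack([a,b]),None,fx=1.25,fy=1.25,interpolation=2)[:,:,::-1])
E
```

```text
[0.54043592 0.14334991 0.13441642] [-1.79803838e+02  6.92669444e-02 -9.04298913e+01] [5.76489059 2.06651927 2.0972165 ] 0.03571236345566349 30.103780031204224 0.12557935839650824
```

View pics/f.png

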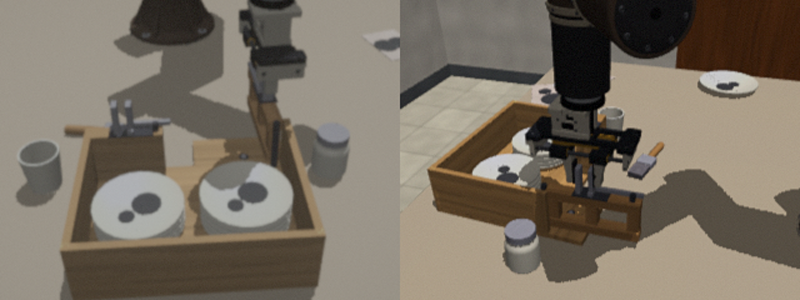

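The picture shows the gate standing out at about a right angle (right half, (590,215)), gripped at catch B. Catch A is squeezed (left half, (122,118)), and the jar, cup and brush look untouched. Handing in.

```bash
python3 -c "
from plant import *
print(close_job())"
```

```text
the job is handed in; nothing more can be done
None
```

I squeezed catch A fully, then catch B, and swung the gate to about 87°; I handed the job in at about 10 s, still holding the gate at rest, with catch A withdrawn and the jar, cup and brush looking untouched in the last pictures (no verdict was returned).

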